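Close the dust box of the leather edge finisher

TASK

The filter in the edge finisher's dust box has been changed: put the orange cover back on the box, slot over the captive wing nut, so that it lies level and square on its gasket, then spin the brass wing nut down clockwise until it is properly snug and clamps the cover, without wrenching it. Let go at the end and leave the other things on the bench alone.

Things in the scene. Friction and masses are not known exactly. Their poses are not given: they have to be found in the camera images.
- dust_box: Grey open-topped metal box fixed to the bench, 66 (its x) x 124 (its y) x 85 mm high, white pleated filter inside, wing nut on a stud at its centre. Origin: centre of its underside, on a green mat 3 mm above the work surface; z up. Its sides are free except for the edge finisher's motor on +x.
- motor (a point): Top of the edge finisher's grey motor (lying, 64 mm diameter), 73 mm above the box's underside and 109 mm to the box's +x from its centre. Motor and wooden spindle fill x = 74 to 144 mm, y = -75 to 81 mm of the box's frame; nothing there is higher than the motor.
- stud (a point): Point on the axis of the upright steel stud (6 mm diameter, centre of the box), level with the metal rim, 85 mm above the box's underside; axes as the box. The stud's tip is 57 mm above this point.
- gasket_edge (a point): Middle of the box's +y rim, at the metal's height. All round the rim lies a springy black rubber gasket, 8 mm wide; its top stands 4.8 to 7.2 mm above the metal depending on wear. It yields about 1 mm for each 50 N on the whole, at most 2.5 mm. The cover's walls rest on it, edges in line with the box's sides.
- wing_nut: Brass wing nut captive on the stud: upright plate 8 mm thick (its x), 44 mm long (its y), 25 mm high. Origin: centre of its underside; z up. It starts at the top of its thread, underside 118 mm above the box's underside, its y along the box's y within 5 degrees. Clockwise from above (yaw decreasing) screws it down 1.6 mm per radian (10 mm a turn), drag 0.05 N m; stays where left.
- nut_grip (a point): On the nut's axis, 13 mm above its underside: pinch its flat faces (or its ends, 44 mm apart) here. It goes down 5.5 to 8.1 mm, 0.55 to 0.81 of a turn, before it touches the seated cover, lying across the slot; then its torque rises over a fraction of a radian. Snug: the torque 0.1 to 0.25 N m above the drag, 15 to 45 N on the cover; 55 N is wrenching. Over 0.95 turn it would drop into the slot.
- cover: Loose orange plastic cover, an upside-down tray 66 (its x) x 124 (its y) x 20 mm high, 0.17 to 0.35 kg, walls and top 5 mm thick, lying right way up on the mat. Origin: centre of its underside (lower edge of the walls); z up. Either way round fits the box.
- slot (a point): Centre of the slot through the cover's top, at the top face, 20 mm above its underside. The slot is 12 mm (cover's x) x 50 mm (cover's y); the wing nut passes up through it when aligned. Held across its 66 mm width, the cover leaves room for the nut between the fingers.
- thread_cone: Bystander: white plastic bottle of thread with green cap, 44 mm diameter, 85 mm high, standing. Origin: centre of its foot.
- glue_jar: Bystander: amber jar with black lid, 48 mm diameter, 55 mm high, standing. Origin: centre of its foot.
- mallet: Bystander: wooden mallet lying on the bench, head 52 mm diameter x 75 mm along its y, handle 150 mm along its -x. Origin: under the centre of the head.

How it is judged:
By the outcome, as a careful person would: the job done as asked, in the order asked, and still so for the second after the job is handed in, with the robot touching nothing.
It also fails if it takes over 72 s, if anything falls off the work surface, if the arm or the gripper's body presses on something with over 40 N, if the wrist force passes 120 N, or if a joint passes its speed limit or range.

ROBOT

A 7-joint arm with a two-finger parallel gripper is mounted at the origin on the work surface. World frame = base frame: x ahead of the robot, y to its left, z up, the work surface at z = 0. Lengths are in mm, angles in rad, forces in N, time in s.
With the tool pointing down it reaches from about 400 to 875 mm from the base axis. Payload 4.4 kg.
Tool frame: the origin (TCP) lies midway between the tips of the shut fingers; the grasp point (between the pads) lies 19 mm behind it (ctrl.grip_point_offset is the distance from the TCP to the grasp point, in mm); z points along the fingers, y is the line along which they close (so a half turn about z gives the same grasp; the last joint's range is limited). The gripper opens to 85 mm and grips with 20 to 120 N. Pads are 22 mm wide; open, the fingers measure 114 mm over their backs; the gripper's body (76 mm by 85 mm) begins 54 mm behind the grasp point. The pads swing forward as they close: fully open they stand 13 mm farther back than shut.
Start: joints at [-0.066, 0.628, 0.038, 1.517, -0.027, 0.996, -0.02], TCP at [650.014, 0.027, 231.313] pointing down, gripper open.
Joint ranges: [-3.06, 3.06], [-0.37, 2.12], [-1.25, 1.32], [0.18, 2.47], [-1.1, 4.24], [0.23, 1.98], [-2.94, 2.94]. Speed limits (rad/s): [2.57, 2.57, 3.14, 3.14, 3.14, 3.14, 3.14].

INTERFACE

Orientations are given as [roll, pitch, yaw] about the fixed x, y, z axes, in that order (R = Rz(yaw) Ry(pitch) Rx(roll)).
In Python, from cell import ctrl gives the robot as it stands.
- The arm moves only by the shell command python3 nudge.py FILE, which reads ROWS from the file FILE. ROWS is a JSON object with one list for each field, all of the same length, 1 to 12, a row being the entries at one place: sx, sy, sz (the shift in mm), ax, ay, az (a rotation vector in rad), aperture (the finger opening in mm); each row shifts and turns the commanded pose from where the row before left it, along the tool's axes as they then stand; what a row does not reach is not made up. A row lasts 1/10 s, in which the tool goes at most 50 mm and 0.15 rad, less where a joint would pass 70% of its speed; a pose out of reach is approached as far as the arm can. The fingers move at their own pace and stop on an object; the grip force is fixed at half the most. Time passes only in rows, so rows that do not move let the fingers close. It prints the time, the measured TCP pose, the force, the opening and the grip force at its end. Input that does not fit is refused with a message, and nothing moves.
- ctrl.read_state(): the state, without advancing time (a new reading comes with each control period).
- ctrl.get_image(name): name is "scene" or "side" or "wrist"; returns the picture (480x640x3 uint8, blue, green, red); there is no depth.
- ctrl.calibration(name): a dict with "fx", "fy", "cx", "cy" (pixels), "rvec" (rotation vector, rad) and "tvec" (3), from world to camera coordinates, as OpenCV has them; the wrist camera has in their place "hand_eye" (4x4, takes a point from camera to tool coordinates, whose origin is the TCP and whose axes are the flange's). Camera axes: x right, y down, z forward; pixel columns grow to the right and rows downward; lengths in mm; the calibration is good to about 2 mm. A picture is of the moment at which its call begins: read the wrist's pose just before it. calibration takes no time and is no camera call.
- ctrl.finish_job(): hands the job in; it is judged then, once.
The state is a dict: "clock": time; "qpos": joint angles; "qd": joint speeds; "tau": joint torques, N m; "eef_pos": TCP position; "tool_rot": TCP orientation; "force": force on the tool from outside, world axes, zero at the start; "torque": the same for the moment, N m; "width": finger opening in mm; "gripper_force": force on a finger pad.
Only numpy, scipy, OpenCV 4.12 (cv2) and the standard library are available. Lean on these libraries where they do the work, as an engineer would, in place of code of your own. Each camera call takes 0.05 s, during which the arm holds its last target. There are 200 camera calls.

## Working session

There is one attempt and no reset: what is moved stays moved. The work goes in short steps, Python scripts to look and compute and a shell command to move; the robot and the scene stay as the last step left them, time stands still between calls to the robot, and variables do not carry over. Pictures are saved under pics/ and viewed, at most 10 in all, crops included, and the job is handed in when it is done.

```bash
ls; mkdir -p pics
python3 - <<'E'
from cell import ctrl
import cv2,numpy as np
s=ctrl.read_state();print(s)
for n in("scene","side","wrist"):
    print(n,ctrl.calibration(n)); cv2.imwrite(f"pics/{n}0.png",ctrl.get_image(n))
print(ctrl.grip_point_offset)
E
```

```text
cell.py
nudge.py
pics
{'clock': 0.0, 'qpos': array([-0.0657998 ,  0.62932087,  0.03842936,  1.51838328, -0.02698807,
        0.99629118, -0.02002958]), 'qd': array([-0.00120003,  0.00069374,  0.00014786, -0.00014907,  0.00097177,
        0.00076086,  0.00077385]), 'tau': array([-1.11932164e-03, -5.63405585e+01,  1.22606792e+00, -1.93450052e+01,
        1.09587883e-02,  1.05136272e-02, -8.84369996e-06]), 'eef_pos': array([6.49371174e+02, 3.24875683e-02, 2.30400339e+02]), 'tool_rot': array([-3.13970782e+00,  2.65368461e-05,  1.57078291e+00]), 'force': array([-0.1112221 ,  0.51278265,  0.02700025]), 'torque': array([ 0.04294827,  0.01808221, -0.02556704]), 'gripper_force': 0.0, 'width': 85.19170902918626}
scene {'fx': 550.4589995765533, 'fy': 550.4589995765533, 'cx': 315.1159067130679, 'cy': 237.14493856592452, 'rvec': array([ 1.28141651,  1.96035666, -1.09276256]), 'tvec': array([ 104.99755928, -172.32769967, 1492.34979749])}
side {'fx': 505.53491967435144, 'fy': 505.53491967435144, 'cx': 321.6608618333142, 'cy': 232.58252233004595, 'rvec': array([ 2.25313839, -0.09975629,  0.02448198]), 'tvec': array([-513.58293648,  218.10446394,  971.54856161])}
wrist {'fx': 385.39860062985224, 'fy': 385.39860062985224, 'cx': 317.5101223774476, 'cy': 237.66783030052088, 'hand_eye': array([[ 3.52548595e-04, -9.55527736e-01, -2.94901038e-01,
         7.62079993e+01],
       [ 9.99999168e-01,  7.02705560e-04, -1.08140125e-03,
         3.26366346e-02],
       [ 1.24053748e-03, -2.94900412e-01,  9.55527189e-01,
        -1.42813089e+02],
       [ 0.00000000e+00,  0.00000000e+00,  0.00000000e+00,
         1.00000000e+00]])}
18.700000000000003
```

View pics/scene0.png

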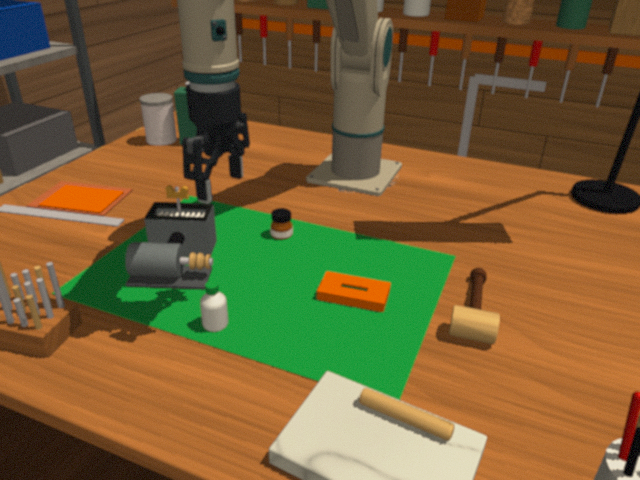

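View pics/side0.png

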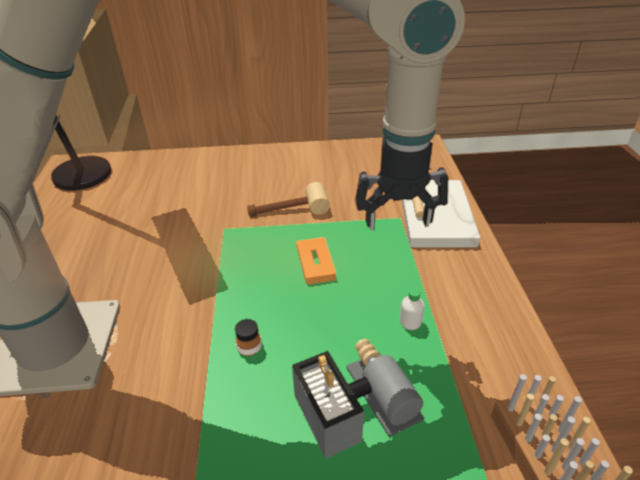

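```bash
cat > h.py <<'E'
from cell import ctrl
import cv2,numpy as np
from scipy.spatial.transform import Rotation as Ro
def cam(n,s=None):
    c=ctrl.calibration(n); K=np.array([[c['fx'],0,c['cx']],[0,c['fy'],c['cy']],[0,0,1]])
    if n=='wrist':
        T=np.eye(4);T[:3,:3]=Ro.from_euler('xyz',s['tool_rot']).as_matrix();T[:3,3]=s['eef_pos'];T=T@c['hand_eye']
        return K,T[:3,:3],T[:3,3]
    R=cv2.Rodrigues(c['rvec'])[0].T
    return K,R,-R@c['tvec']
def plane(C,px,z):
    K,R,o=C; p=np.atleast_2d(px).astype(float); d=np.c_[p,np.ones(len(p))]@np.linalg.inv(K).T@R.T
    return o+d*((z-o[2])/d[:,2:])
def tri(Cs,pxs):
    A=np.zeros((3,3));b=np.zeros(3)
    for (K,R,o),p in zip(Cs,pxs):
        d=R@np.linalg.inv(K)@np.r_[p,1.];d/=np.linalg.norm(d);M=np.eye(3)-np.outer(d,d);A+=M;b+=M@o
    x=np.linalg.solve(A,b)
    return x
def orange(im):
    h=cv2.cvtColor(im,cv2.COLOR_BGR2HSV);return cv2.inRange(h,(6,200,120),(16,255,255))
E
python3 - <<'E'
from h import *
S=cam('side');C=cam('scene')
print('cover',plane(S,(316,257),23),plane(C,(355,288),23))
print('nuttop',tri([S,C],[(323,358),(178,188)]))
print('box rim corners side TL,TR,BR,BL',plane(S,[(293,363),(328,354),(361,400),(327,415)],90))
E
```

```text
cover [[517.61520795 179.70342379  23.        ]] [[519.09271639 187.66342487  23.        ]]
nuttop [ 507.26309822 -187.93011032  145.90870106]
box rim corners side TL,TR,BR,BL [[ 457.9760143  -148.29889866   90.        ]
 [ 516.3778726  -135.76221867   90.        ]
 [ 558.65752455 -225.61334629   90.        ]
 [ 504.91210319 -245.8662903    90.        ]]
```

Run:
```python
import cv2
a=cv2.imread('pics/side0.png')[340:460,270:430];cv2.imwrite('pics/c.png',cv2.resize(a,None,fx=5,fy=5,interpolation=cv2.INTER_CUBIC)[:600])
```

```text
(no output)
```

View pics/c.png

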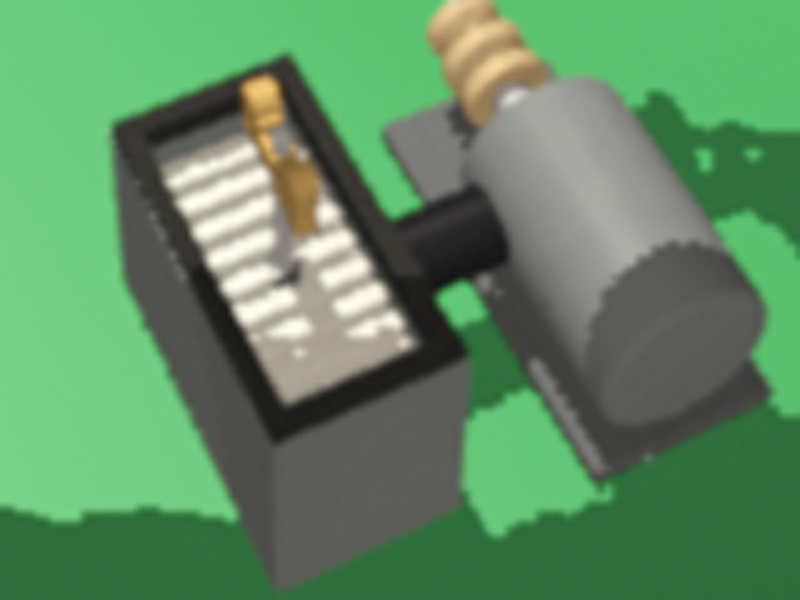

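```bash
echo '{"sx":[-33,-33,-33,-33,-28,0,0],"sy":[-28,-28,-28,-28,-28,0,0],"sz":[0,0,0,0,0,0,0],"ax":[0,0,0,0,0,0,0],"ay":[0,0,0,0,0,0,0],"az":[0,0,0,0,0,0,0],"aperture":[85,85,85,85,85,85,85]}' > next.json && python3 nudge.py next.json
python3 - <<'E'
from h import *
s=ctrl.read_state();im=ctrl.get_image('wrist');cv2.imwrite('pics/w1.png',im)
np.save('w1.npy',np.r_[s['eef_pos'],s['tool_rot']])
print(s['eef_pos'],s['tool_rot'])
E
```

```text
clock: 0.85
eef_pos: [509.6, -160.6, 231.4]
tool_rot: [3.141, -0.0, 1.569]
force: [1.1, 0.6, 0.7]
width: 85.1
gripper_force: 0.0
[ 509.64577082 -160.64643187  231.44194248] [ 3.14133677e+00 -1.69236655e-04  1.56856452e+00]
```

View pics/w1.png

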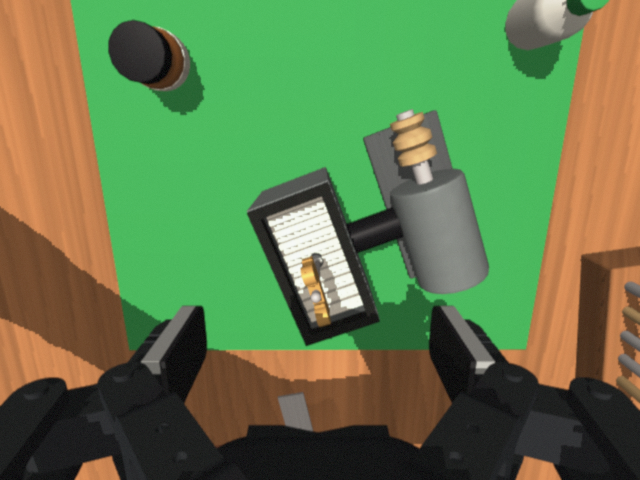

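Run:
```python
from h import *
im=cv2.imread('pics/w1.png');a=np.load('w1.npy');W=cam('wrist',dict(eef_pos=a[:3],tool_rot=a[3:]))
g=cv2.cvtColor(im,cv2.COLOR_BGR2GRAY)
p=np.float32([[250,211],[326,170],[379,322],[306,345]])
q=cv2.cornerSubPix(g,p.reshape(-1,1,2).copy(),(4,4),(-1,-1),(3,50,.01)).reshape(-1,2);print(q)
for pts in(p,q):
    P=plane(W,pts,94);print(P.round(1),P.mean(0),[np.linalg.norm(P[i]-P[i-1]).round(1) for i in range(4)])
    y=P[0]+P[1]-P[2]-P[3];x=P[1]+P[2]-P[0]-P[3];print('yaw',np.arctan2(-y[0],y[1]),np.arctan2(x[1],x[0]))
h=cv2.cvtColor(im,cv2.COLOR_BGR2HSV)
m=cv2.inRange(h,(10,110,90),(28,255,255));m[:240]=0;m[340:]=0;m[:,:285]=0;m[:,345:]=0
n,l,st,c=cv2.connectedComponentsWithStats(m);print(st,c)
cv2.imwrite('pics/c1.png',cv2.resize(im[160:350,240:390],None,fx=3,fy=3,interpolation=cv2.INTER_CUBIC))
```

```text
[[246.28911 212.98466]
 [325.05865 166.53636]
 [379.3103  321.0261 ]
 [305.56418 345.65897]]
[[ 459.1 -150.    94. ]
 [ 515.6 -119.8   94. ]
 [ 559.4 -243.    94. ]
 [ 499.6 -264.4   94. ]] [ 508.43161628 -194.30778664   94.        ] [np.float64(121.3), np.float64(64.1), np.float64(130.8), np.float64(63.5)]
yaw 0.34107212288478 0.4179213063665755
[[ 456.2 -151.5   94. ]
 [ 514.9 -117.3   94. ]
 [ 559.6 -242.1   94. ]
 [ 499.2 -265.    94. ]] [ 507.50715416 -194.00114242   94.        ] [np.float64(121.4), np.float64(67.9), np.float64(132.6), np.float64(64.6)]
yaw 0.3527077333077292 0.44761699631574375
[[     0      0    640    480 306419]
 [   301    257     29     69    781]] [[319.51149896 239.36826045]
 [314.98847631 291.18693982]]
```

View pics/c1.png

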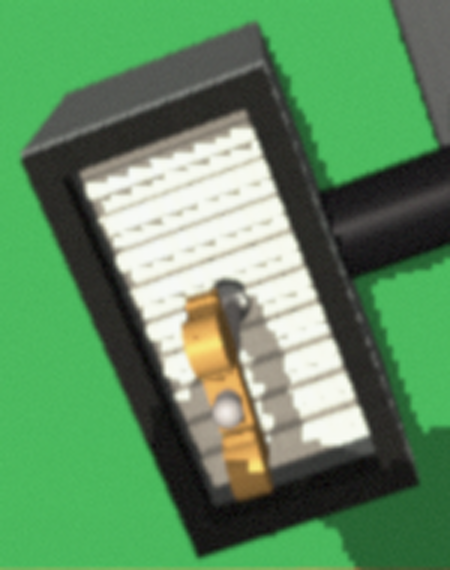

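Run:
```python
from h import *
a=np.load('w1.npy');W=cam('wrist',dict(eef_pos=a[:3],tool_rot=a[3:]))
P=plane(W,[[247.7,212.7],[329.3,182.3],[379,320.7],[306.7,345.3]],94)
print(P.round(1),P.mean(0),[np.linalg.norm(P[i]-P[i-1]).round(1) for i in range(4)])
y=P[0]+P[1]-P[2]-P[3];x=P[1]+P[2]-P[0]-P[3];print('yaw',np.arctan2(-y[0],y[1]),np.arctan2(x[1],x[0]))
print('stud tip',plane(W,(316,295),145))
Q=plane(W,[(307.7,259.3),(324.3,325)],146);print(Q);d=Q[0]-Q[1];print(np.linalg.norm(d),np.arctan2(-d[0],d[1]))
```

```text
[[ 457.3 -151.3   94. ]
 [ 518.  -128.7   94. ]
 [ 559.4 -241.8   94. ]
 [ 500.2 -264.7   94. ]] [ 508.72804535 -196.6319639    94.        ] [np.float64(121.2), np.float64(64.8), np.float64(120.4), np.float64(63.4)]
yaw 0.3559219427331515 0.362822785016355
stud tip [[ 508.39468126 -194.32279543  145.        ]]
[[ 503.24051556 -169.13818722  146.        ]
 [ 513.8653321  -215.77836021  146.        ]]
47.83505475520554 0.22398169270468019
```

```bash
echo '{"sx":[45,45,45,45,45,45,45,45,0,0],"sy":[0,0,0,0,0,0,0,0,0,0],"sz":[0,0,0,0,0,0,0,0,0,0],"ax":[0,0,0,0,0,0,0,0,0,0],"ay":[0,0,0,0,0,0,0,0,0,0],"az":[0,0,0,0,0,0,0,0,0,0],"aperture":[85,85,85,85,85,85,85,85,85,85]}' > next.json && python3 nudge.py next.json
python3 - <<'E'
from h import *
s=ctrl.read_state();im=ctrl.get_image('wrist');cv2.imwrite('pics/w2.png',im)
np.save('w2.npy',np.r_[s['eef_pos'],s['tool_rot']]);W=cam('wrist',s)
m=orange(im);n,l,st,c=cv2.connectedComponentsWithStats(m);i=1+st[1:,4].argmax();print(st[i],c[i])
x,y,w,h=st[i][:4]
cv2.imwrite('pics/c2.png',cv2.resize(im[y-10:y+h+10,x-10:x+w+10],None,fx=3,fy=3,interpolation=cv2.INTER_CUBIC))
E
```

```text
clock: 1.9
eef_pos: [509.4, 203.1, 230.9]
tool_rot: [-3.141, -0.001, 1.577]
force: [0.2, -0.5, -0.1]
width: 84.6
gripper_force: 0.0
[319 285   2   1   2] [319.5 285. ]
```

View pics/c2.png

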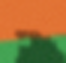

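Run:
```python
from h import *
im=cv2.imread('pics/w2.png');h=cv2.cvtColor(im,cv2.COLOR_BGR2HSV)
m=cv2.inRange(h,(5,190,150),(14,255,255));n,l,st,c=cv2.connectedComponentsWithStats(m)
for i in range(1,n):
    if st[i,4]>300:print(st[i],c[i])
```

```text
[ 283  156   82  132 7836] [324.91079632 221.16322103]
```

View pics/w2.png

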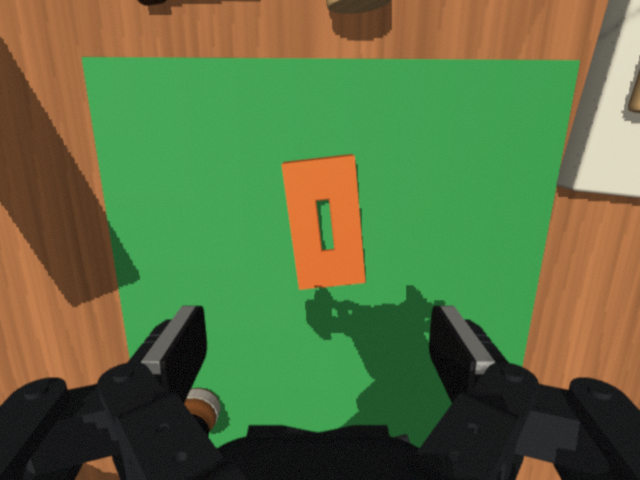

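```bash
cat >> h.py <<'E'
def rect(W,cnt,z):
    P=plane(W,cnt.reshape(-1,2),z)[:,:2].astype(np.float32);(c,(w,h),a)=cv2.minAreaRect(P)
    a=np.radians(a)
    if w>h:w,h=h,w;a-=np.pi/2
    a=(a+np.pi/2)%np.pi-np.pi/2
    return np.round(c,1),round(w,1),round(h,1),round(a,4)
def orect(im,W,z,lo=(5,190,150)):
    m=cv2.inRange(cv2.cvtColor(im,cv2.COLOR_BGR2HSV),lo,(14,255,255))
    cs,hi=cv2.findContours(m,cv2.RETR_CCOMP,cv2.CHAIN_APPROX_NONE)
    i=max(range(len(cs)),key=lambda i:cv2.contourArea(cs[i]));print('outer',rect(W,cs[i],z))
    for j in range(len(cs)):
        if hi[0][j][3]==i and len(cs[j])>30:print('slot',rect(W,cs[j],z))
E
python3 - <<'E'
from h import *
im=cv2.imread('pics/w2.png');a=np.load('w2.npy');W=cam('wrist',dict(eef_pos=a[:3],tool_rot=a[3:]))
for v in(150,190,205,215): print(v);orect(im,W,23,(5,190,v))
print(im[150:170,320],a)
E
```

```text
150
outer (array([516.4, 183.8]), 64.7, 124.1, np.float64(0.1178))
slot (array([516.3, 183.8]), 15.4, 52.2, np.float64(0.1126))
190
outer (array([516.3, 183.5]), 64.7, 123.4, np.float64(0.1195))
slot (array([516.1, 183.8]), 15.8, 52.7, np.float64(0.1185))
205
outer (array([516.4, 183.4]), 64.6, 123.0, np.float64(0.1183))
slot (array([515.9, 183.8]), 16.1, 53.4, np.float64(0.1212))
215
outer (array([516.1, 183.4]), 64.0, 122.3, np.float64(0.1176))
slot (array([515.9, 183.7]), 16.5, 53.9, np.float64(0.1204))
[[ 82 161  66]
 [ 85 164  69]
 [ 85 164  68]
 [ 84 162  65]
 [ 82 160  64]
 [ 84 163  70]
 [ 78 154  76]
 [ 60 122 105]
 [ 43  92 142]
 [ 44  97 186]
 [ 54 114 218]
 [ 56 120 224]
 [ 57 122 226]
 [ 57 122 226]
 [ 57 122 225]
 [ 56 120 225]
 [ 56 121 225]
 [ 56 120 225]
 [ 55 119 225]
 [ 57 120 225]] [ 5.09430734e+02  2.03137518e+02  2.30884689e+02 -3.14109346e+00
 -5.89645024e-04  1.57660006e+00]
```

```bash
echo '{"sx":[-19.5,0,0,0,0,0,0],"sy":[6.9,0,0,0,0,0,0],"sz":[20,40,40,40,30,0,0],"ax":[0,0,0,0,0,0,0],"ay":[0,0,0,0,0,0,0],"az":[-0.112,0,0,0,0,0,0],"aperture":[85,85,85,85,85,85,85]}' > next.json && python3 nudge.py next.json
python3 - <<'E'
from h import *
s=ctrl.read_state();im=ctrl.get_image('wrist');cv2.imwrite('pics/w3.png',im);W=cam('wrist',s)
print(s['eef_pos'],s['tool_rot']);orect(im,W,23)
E
```

```text
clock: 2.65
eef_pos: [517.3, 179.5, 61.6]
tool_rot: [-3.141, 0.001, 1.681]
force: [-0.1, 0.3, 0.4]
width: 85.4
gripper_force: 0.0
[517.25205094 179.51154315  61.56707029] [-3.14115444e+00  5.98173538e-04  1.68124690e+00]
outer (array([515.1, 193.2]), 65.2, 104.9, np.float64(0.1196))
slot (array([516.2, 184. ]), 13.5, 50.3, np.float64(0.1189))
slot (array([486. , 216.1]), 3.8, 5.4, np.float64(0.0706))
slot (array([492. , 220.9]), 4.3, 6.3, np.float64(0.8093))
slot (array([483.1, 227.2]), 5.4, 7.8, np.float64(0.8713))
slot (array([519.3, 233. ]), 3.8, 10.2, np.float64(-0.0721))
slot (array([510.3, 238.6]), 4.3, 8.2, np.float64(-1.1422))
slot (array([517. , 239.5]), 7.2, 9.9, np.float64(-0.7413))
```

```bash
echo '{"sx":[4.5,0,0,0,0,0],"sy":[-0.6,0,0,0,0,0],"sz":[20,20,10,5,0,0],"ax":[0,0,0,0,0,0],"ay":[0,0,0,0,0,0],"az":[-0.008,0,0,0,0,0],"aperture":[85,85,85,85,85,85]}' > next.json && python3 nudge.py next.json
python3 - <<'E'
from h import *
im=ctrl.get_image('side');print(ctrl.read_state()['eef_pos'])
cv2.imwrite('pics/s1.png',cv2.resize(im[180:340,220:420],None,fx=4,fy=4)[:600])
E
```

```text
clock: 3.3
eef_pos: [516.6, 185.0, 7.3]
tool_rot: [3.14, -0.0, 1.691]
force: [0.2, 0.8, 0.1]
width: 85.2
gripper_force: 0.0
[516.52716588 185.11792158   7.25233353]
```

View pics/s1.png

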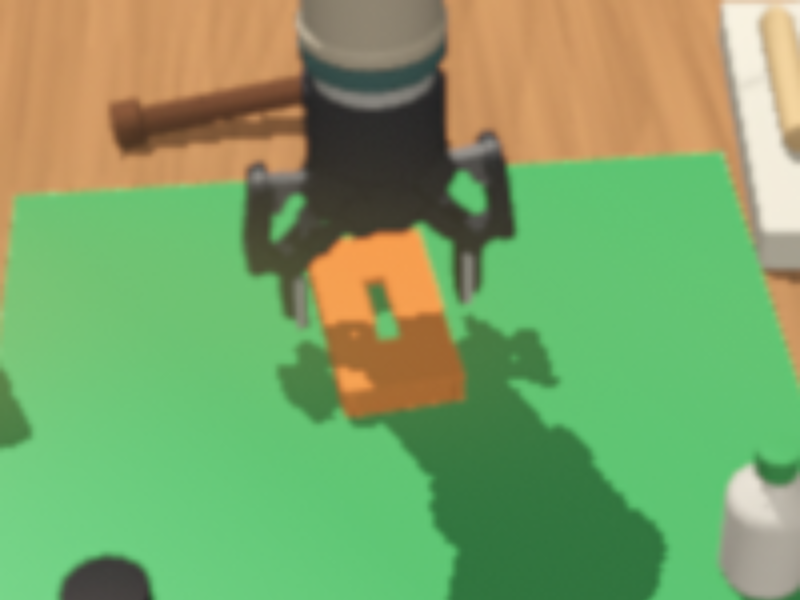

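```bash
echo '{"sx":[0,0,0,0,0,0,0,0,0,0],"sy":[0,0,0,0,0,0,0,0,0,0],"sz":[5,2.5,0,0,0,0,0,0,0,0],"ax":[0,0,0,0,0,0,0,0,0,0],"ay":[0,0,0,0,0,0,0,0,0,0],"az":[0,0,0,0,0,0,0,0,0,0],"aperture":[85,85,85,40,40,40,40,40,40,40]}' > next.json && python3 nudge.py next.json
```

```text
clock: 4.35
eef_pos: [515.9, 185.0, -0.7]
tool_rot: [3.141, -0.0, 1.691]
force: [-0.6, 0.3, 5.9]
width: 64.9
gripper_force: 67.7
```

```bash
echo '{"sx":[0,0,0,0,0,0,0,0,0],"sy":[0,0,0,0,0,0,0,0,0],"sz":[-5,-20,-40,-45,-45,-35,-10,0,0],"ax":[0,0,0,0,0,0,0,0,0],"ay":[0,0,0,0,0,0,0,0,0],"az":[0,0,0,0,0,0,0,0,0],"aperture":[40,40,40,40,40,40,40,40,40]}' > next.json && python3 nudge.py next.json
python3 - <<'E'
from h import *
s=ctrl.read_state();im=ctrl.get_image('wrist');cv2.imwrite('pics/w4.png',im);W=cam('wrist',s)
print(s['eef_pos'],s['tool_rot'],s['width'],s['force']);orect(im,W,s['eef_pos'][2]+24)
E
```

```text
clock: 5.25
eef_pos: [514.5, 184.4, 197.1]
tool_rot: [-3.138, 0.001, 1.691]
force: [-0.3, 0.3, -3.8]
width: 64.9
gripper_force: 68.4
[514.53219304 184.444405   197.14313561] [-3.13845750e+00  8.05821589e-04  1.69081036e+00] 64.89116672708987 [-0.33317761  0.26175021 -3.76092262]
outer (array([511.6, 209.2]), 65.6, 71.5, np.float64(0.1209))
```

View pics/w4.png

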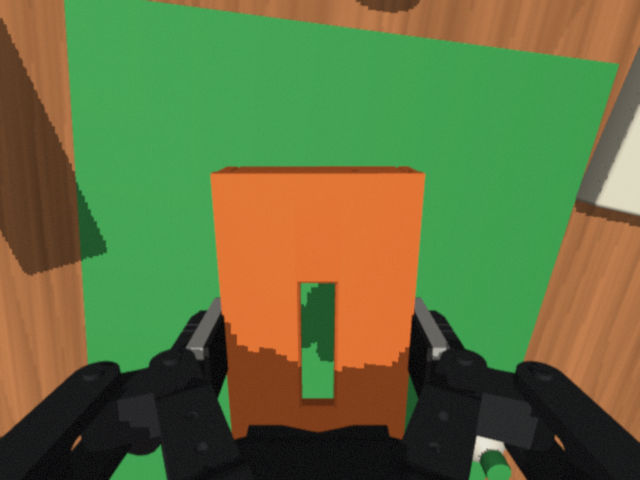

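```bash
echo '{"sx":[-20,-40,-48,-48,-48,-48,-48,-48,-48,-48,-39,0],"sy":[-2.5,-2.5,-2.5,-2.5,-2.5,-2.5,-2.5,-2.5,-2.5,-2.5,0,0],"sz":[-20,-14,0,0,0,0,0,0,0,0,0,0],"ax":[0,0,0,0,0,0,0,0,0,0,0,0],"ay":[0,0,0,0,0,0,0,0,0,0,0,0],"az":[0,0,0,0,0,0,0,0,0,0,0,-0.12],"aperture":[40,40,40,40,40,40,40,40,40,40,40,40]}' > next.json && python3 nudge.py next.json; echo '{"sx":[0,0,0,0],"sy":[0,0,0,0],"sz":[0,0,0,0],"ax":[0,0,0,0],"ay":[0,0,0,0],"az":[-0.119,0,0,0],"aperture":[40,40,40,40]}' > next.json && python3 nudge.py next.json;python3 - <<'E'
from h import *
s=ctrl.read_state();im=ctrl.get_image('wrist');cv2.imwrite('pics/w5.png',im)
np.save('w5.npy',np.r_[s['eef_pos'],s['tool_rot']]);print(s['qpos'].round(2),s['force'],s['tool_rot'],s['eef_pos'])
E
```

```text
clock: 6.5
eef_pos: [546.1, -306.0, 229.7]
tool_rot: [-3.136, 0.003, 1.804]
force: [-1.0, 0.7, -4.4]
width: 64.5
gripper_force: 68.3
clock: 6.9
eef_pos: [548.5, -297.1, 231.8]
tool_rot: [-3.14, -0.001, 1.928]
force: [-0.6, -0.1, -3.7]
width: 64.4
gripper_force: 68.3
[ 0.49  0.59 -0.06  1.59  0.04  0.96  0.77] [-0.57282927 -0.10029508 -3.7242707 ] [-3.14038052e+00 -1.24526071e-03  1.92836501e+00] [ 548.47567119 -297.09350956  231.83161742]
```

View pics/w5.png

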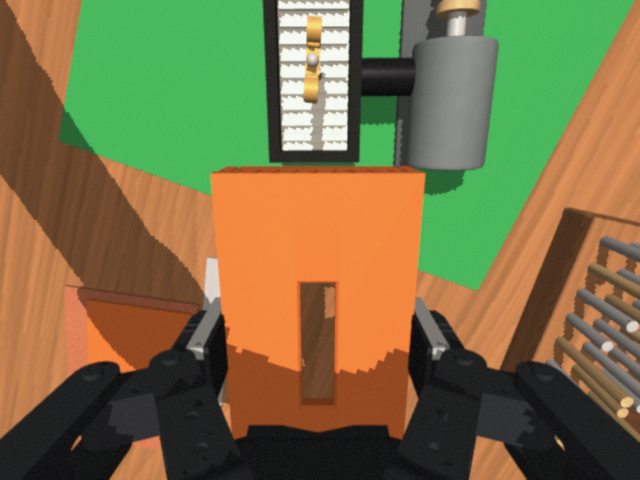

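Run:
```python
from h import *
im=cv2.imread('pics/w5.png');a=np.load('w5.npy');W=cam('wrist',dict(eef_pos=a[:3],tool_rot=a[3:]))
R=Ro.from_euler('xyz',a[3:]).as_matrix();tool=lambda P:(np.atleast_2d(P)-a[:3])@R
hsv=cv2.cvtColor(im,cv2.COLOR_BGR2HSV)
g=cv2.cvtColor(im,cv2.COLOR_BGR2GRAY).astype(float)
grn=cv2.inRange(hsv,(50,100,60),(75,255,255))
L=[];Rr=[]
for r in list(range(2,56))+list(range(110,150)):
    row=grn[r];
    l=max([c for c in range(240,290) if row[c]],default=None);L.append((l+.5,r))
    if r>110:
        rr=min([c for c in range(340,380) if row[c]],default=None)
        if rr:Rr.append((rr-.5,r))
for n,E in(('L',L),('R',Rr)):
    T=tool(plane(W,E,94));f=np.polyfit(T[:,0],T[:,1],1);res=T[:,1]-np.polyval(f,T[:,0]);ok=abs(res)<2*res.std()+.2;f=np.polyfit(T[ok,0],T[ok,1],1);print(n,f,'y at nut x~109:',np.polyval(f,109),res.std())
brass=cv2.inRange(hsv,(10,110,90),(28,255,255));brass[130:]=0;brass[:,:290]=0;brass[:,335:]=0
ys,xs=np.nonzero(brass);print('brass',xs.min(),xs.max(),ys.min(),ys.max())
for r in range(16,103,6): q=xs[ys==r];print(r,q.min() if len(q) else'',q.max() if len(q) else'',end=' | ')
print(im[52:70:2,313].tolist()); print(im[60,303:324].tolist())
# bottom edge of gasket
print('front edge', tool(plane(W,(314,161),94)),'tip',tool(plane(W,(313,60),145)))
sl=[(298.5,282),(337,282),(336,403),(300,403)];print('slot',tool(plane(W,sl,a[2]+24)).round(1))
print(im[270:290,318,2].tolist(),im[395:412,318].tolist())
print(im[330,290:345,2].tolist())
for zz in (23,24,26):
  m=cv2.inRange(hsv,(5,190,150),(14,255,255))
  for r in(190,220,250):
    q=np.nonzero(m[r,180:450])[0]+180;print(zz,r,q.min(),q.max(),tool(plane(W,[(q.min(),r),(q.max()+1,r)],a[2]+zz)).round(1).tolist())
```

```text
L [-3.80447444e-03 -3.43876260e+01] y at nut x~109: -34.80231367553061 0.19608944523042088
R [2.70702569e-02 2.73313238e+01] y at nut x~109: 30.281981810956992 0.26010827201608594
brass 304 321 16 102
16 308 308 | 22 308 320 | 28 306 321 | 34 307 320 | 40 308 319 | 46 307 319 | 52 307 319 | 58   | 64 306 319 | 70 306 318 | 76 306 318 | 82 304 318 | 88 305 317 | 94 304 317 | 100 305 316 | [[132, 203, 233], [202, 213, 222], [221, 227, 234], [220, 227, 233], [194, 201, 211], [155, 163, 170], [115, 120, 126], [73, 84, 97], [59, 106, 140]]
[[213, 228, 224], [209, 227, 225], [179, 210, 218], [140, 167, 181], [146, 157, 167], [164, 171, 179], [178, 184, 193], [186, 193, 201], [195, 203, 212], [200, 208, 217], [194, 201, 211], [184, 194, 201], [174, 182, 191], [161, 167, 175], [140, 148, 155], [119, 143, 162], [141, 189, 217], [203, 223, 226], [217, 228, 226], [217, 230, 226], [219, 230, 227]]
front edge [[ 47.24799897  -2.47756993 137.89366483]] tip [[106.88986434  -2.38733535  86.96774821]]
slot [[ 24.   -6.1 -24. ]
 [ 24.    6.7 -24. ]
 [-24.7   7.1 -24. ]
 [-24.8  -6.3 -24. ]]
[244, 244,
[... 423 characters left out ...]
8, 98, 98, 98, 98, 99, 98, 96, 94, 94, 92, 87, 90, 94, 98, 102, 100, 107, 106, 106, 106, 103, 104, 105, 105, 105, 107, 110, 140, 202, 219, 227, 240, 244, 244, 244, 243, 244, 244]
23 190 327 413 [[54.8, 3.2, -22.9], [54.9, 30.4, -23.0]]
23 220 218 417 [[45.1, -31.7, -22.9], [45.2, 32.4, -23.0]]
23 250 298 413 [[35.0, -6.2, -22.9], [35.0, 31.9, -23.0]]
24 190 327 413 [[55.0, 3.2, -23.9], [55.0, 30.2, -24.0]]
24 220 218 417 [[45.4, -31.5, -23.9], [45.4, 32.2, -24.0]]
24 250 298 413 [[35.3, -6.1, -23.9], [35.3, 31.6, -24.0]]
26 190 327 413 [[55.4, 3.1, -25.9], [55.4, 29.7, -26.0]]
26 220 218 417 [[45.9, -30.9, -25.9], [45.9, 31.6, -26.0]]
26 250 298 413 [[36.0, -6.0, -25.9], [36.0, 31.1, -26.0]]
```

```bash
echo '{"sx":[36.3,36.3,36.3,0,0,0,0,0,0,0],"sy":[-0.9,-0.9,-0.8,0,0,0,0,0,0,0],"sz":[0,0,0,25,25,20,5,0,0,0],"ax":[0,0,0,0,0,0,0,0,0,0],"ay":[0,0,0,0,0,0,0,0,0,0],"az":[0,0,0,0.042,0,0,0,0,0,0],"aperture":[40,40,40,40,40,40,40,40,40,40]}' > next.json && python3 nudge.py next.json;python3 - <<'E'
from h import *
a=np.load('w5.npy');R=Ro.from_euler('xyz',a[3:]).as_matrix()
print('target',a[:3]+R@[108.9,-2.6,75],a[5]-.042);s=ctrl.read_state();print(s['eef_pos'],s['tool_rot'],s['force'])
R2=Ro.from_euler('xyz',s['tool_rot']).as_matrix();print('err tool',R2.T@(a[:3]+R@[108.9,-2.6,75]-s['eef_pos']))
im=ctrl.get_image('side');cv2.imwrite('pics/s2.png',im)
E
```

```text
clock: 7.95
eef_pos: [509.0, -196.9, 159.0]
tool_rot: [3.14, 0.001, 1.887]
force: [0.2, -0.7, -4.0]
width: 64.7
gripper_force: 68.2
target [ 507.80755134 -195.93578229  156.97049106] 1.8863650137750076
[ 509.01716981 -196.86142117  158.96590787] [3.13967117e+00 1.41335961e-03 1.88749207e+00] [ 0.15435871 -0.74321101 -3.96598813]
err tool [ 1.25913498 -0.86502269  1.99198074]
```

```bash
echo '{"sx":[0.7,0,0,0,0],"sy":[-0.9,0,0,0,0],"sz":[9,9,9,0,0],"ax":[0,0,0,0,0],"ay":[0,0,0,0,0],"az":[0,0,0,0,0],"aperture":[40,40,40,40,40]}' > next.json && python3 nudge.py next.json;echo '{"sx":[0],"sy":[0],"sz":[0],"ax":[0],"ay":[0],"az":[0],"aperture":[40]}' > next.json && python3 nudge.py next.json;echo '{"sx":[0],"sy":[0],"sz":[0],"ax":[0],"ay":[0],"az":[0],"aperture":[40]}' > next.json && python3 nudge.py next.json
python3 - <<'E'
from h import *
a=np.load('w5.npy');R=Ro.from_euler('xyz',a[3:]).as_matrix();s=ctrl.read_state()
R2=Ro.from_euler('xyz',s['tool_rot']).as_matrix();print('err tool',R2.T@(a[:3]+R@[108.9,-2.6,75]-s['eef_pos']))
E
```

```text
clock: 8.5
eef_pos: [506.7, -196.0, 130.2]
tool_rot: [-3.141, -0.001, 1.888]
force: [-0.7, 0.2, -3.4]
width: 65.0
gripper_force: 68.2
clock: 8.6
eef_pos: [507.3, -196.2, 130.9]
tool_rot: [3.141, 0.0, 1.888]
force: [-0.2, 0.6, -2.3]
width: 64.9
gripper_force: 68.2
clock: 8.7
eef_pos: [507.3, -196.2, 131.1]
tool_rot: [3.141, 0.0, 1.888]
force: [-0.2, 0.3, -4.0]
width: 64.5
gripper_force: 68.2
err tool [  0.12833681   0.57366931 -25.89488187]
```

```bash
echo '{"sx":[0,0,0],"sy":[0.3,0,0],"sz":[3,2,0],"ax":[0,0,0],"ay":[0,0,0],"az":[0,0,0],"aperture":[40,40,40]}' > next.json && python3 nudge.py next.json;echo '{"sx":[0,0],"sy":[0,0],"sz":[2,0],"ax":[0,0],"ay":[0,0],"az":[0,0],"aperture":[40,40]}' > next.json && python3 nudge.py next.json; echo '{"sx":[0,0],"sy":[0,0],"sz":[2,0],"ax":[0,0],"ay":[0,0],"az":[0,0],"aperture":[40,40]}' > next.json && python3 nudge.py next.json;echo '{"sx":[0,0],"sy":[0,0],"sz":[2,0],"ax":[0,0],"ay":[0,0],"az":[0,0],"aperture":[40,40]}' > next.json && python3 nudge.py next.json
```

```text
clock: 9.0
eef_pos: [507.1, -195.9, 125.5]
tool_rot: [-3.141, -0.0, 1.888]
force: [0.0, 0.4, -3.6]
width: 64.3
gripper_force: 68.3
clock: 9.2
eef_pos: [507.2, -196.0, 123.6]
tool_rot: [-3.141, -0.0, 1.888]
force: [-0.1, -0.6, -3.4]
width: 64.5
gripper_force: 68.3
clock: 9.4
eef_pos: [507.2, -196.0, 121.6]
tool_rot: [-3.141, -0.0, 1.888]
force: [-0.2, -0.1, -3.6]
width: 64.8
gripper_force: 68.3
clock: 9.6
eef_pos: [507.1, -196.0, 119.6]
tool_rot: [-3.141, -0.0, 1.888]
force: [0.1, 0.4, -3.0]
width: 64.7
gripper_force: 68.3
```

```bash
echo '{"sx":[0,0,0],"sy":[0,0,0],"sz":[4,4,0],"ax":[0,0,0],"ay":[0,0,0],"az":[0,0,0],"aperture":[40,40,40]}' > next.json && python3 nudge.py next.json;echo '{"sx":[0,0,0],"sy":[0,0,0],"sz":[4,4,0],"ax":[0,0,0],"ay":[0,0,0],"az":[0,0,0],"aperture":[40,40,40]}' > next.json && python3 nudge.py next.json; echo '{"sx":[0,0,0],"sy":[0,0,0],"sz":[4,2.5,0],"ax":[0,0,0],"ay":[0,0,0],"az":[0,0,0],"aperture":[40,40,40]}' > next.json && python3 nudge.py next.json;python3 - <<'E'
from h import *
im=ctrl.get_image('side');cv2.imwrite('pics/s3.png',im);cv2.imwrite('pics/sc3.png',ctrl.get_image('scene'))
print(ctrl.read_state()['torque'])
E
```

```text
clock: 9.9
eef_pos: [506.8, -195.9, 111.1]
tool_rot: [-3.141, -0.001, 1.888]
force: [0.7, 0.1, -3.0]
width: 64.5
gripper_force: 68.3
clock: 10.2
eef_pos: [506.9, -195.9, 103.1]
tool_rot: [-3.141, -0.001, 1.888]
force: [-0.5, 0.2, -3.5]
width: 64.5
gripper_force: 68.3
clock: 10.5
eef_pos: [507.0, -195.9, 96.9]
tool_rot: [-3.141, -0.001, 1.888]
force: [-0.3, -1.1, -3.2]
width: 64.7
gripper_force: 68.3
[-0.02043779 -0.04972136 -0.02065761]
```

```bash
echo '{"sx":[0,0,0],"sy":[0,0,0],"sz":[0,0,0],"ax":[0,0,0],"ay":[0,0,0],"az":[-0.038,0,0],"aperture":[40,40,40]}' > next.json && python3 nudge.py next.json;python3 - <<'E'
from h import *
S=cam('side');s=ctrl.read_state();im=ctrl.get_image('side');cv2.imwrite('pics/s4.png',im)
hsv=cv2.cvtColor(im,cv2.COLOR_BGR2HSV);m=cv2.inRange(hsv,(4,150,40),(18,255,255));m[:330]=0;m[470:]=0;m[:,:270]=0;m[:,400:]=0
cs,_=cv2.findContours(m,cv2.RETR_EXTERNAL,cv2.CHAIN_APPROX_NONE);c=max(cs,key=cv2.contourArea)
print(cv2.boundingRect(c),cv2.approxPolyDP(cv2.convexHull(c),2,True).reshape(-1,2).tolist())
print(cv2.approxPolyDP(c,2,True).reshape(-1,2).tolist())
for r in range(395,440,3):print(r,im[r,325:331].tolist()[0],hsv[r,315:372:4].tolist() if 0 else hsv[r,318:370:6,2].tolist())
P=plane(S,[(293,365.6),(328,351),(363.6,411),(325,428)],94);print(P.round(1).tolist(),P.mean(0),[np.linalg.norm(P[i]-P[i-1]).round(1) for i in range(4)])
E
```

```text
clock: 10.9
eef_pos: [507.4, -196.1, 97.4]
tool_rot: [3.141, 0.0, 1.926]
force: [-0.6, 0.4, -3.4]
width: 64.6
gripper_force: 68.3
(307, 355, 57, 71) [[337, 355], [362, 394], [363, 406], [324, 425], [309, 396], [307, 377], [326, 358]]
[[337, 355], [325, 359], [333, 382], [337, 386], [334, 390], [327, 389], [316, 368], [307, 377], [309, 396], [324, 425], [363, 406], [362, 394]]
395 [37, 84, 157] [157, 157, 156, 157, 156, 157, 157, 157, 106]
398 [37, 84, 157] [157, 157, 156, 156, 157, 156, 156, 157, 98]
401 [38, 84, 157] [156, 156, 157, 156, 156, 156, 157, 157, 153]
404 [38, 84, 157] [155, 156, 156, 156, 156, 156, 158, 160, 127]
407 [37, 84, 156] [146, 156, 157, 156, 156, 160, 161, 162, 113]
410 [37, 84, 156] [141, 155, 156, 156, 161, 161, 157, 49, 113]
413 [38, 86, 160] [117, 195, 155, 161, 161, 155, 34, 80, 112]
416 [72, 143, 226] [59, 238, 161, 161, 149, 31, 82, 93, 113]
419 [38, 84, 157] [75, 158, 161, 128, 31, 87, 94, 94, 112]
422 [39, 86, 160] [79, 155, 123, 32, 91, 94, 94, 94, 189]
425 [28, 45, 79] [79, 95, 39, 92, 94, 94, 95, 94, 199]
428 [48, 51, 51] [78, 56, 93, 94, 94, 94, 95, 93, 113]
431 [87, 90, 90] [78, 84, 92, 94, 93, 94, 94, 95, 112]
434 [87, 90, 89] [78, 84, 94, 95, 93, 94, 94, 94, 112]
437 [87, 90, 90] [78, 84, 94, 94, 94, 94, 93, 93, 112]
[[457.9, -156.3, 94.0], [516.7, -132.8, 94.0], [559.4, -246.7, 94.0], [500.0, -268.5, 94.0]] [ 508.50950558 -201.06478281   94.        ] [np.float64(119.9), np.float64(63.3), np.float64(121.7), np.float64(63.3)]
```

Run:
```python
from h import *
S=cam('side')
im=cv2.imread('pics/s4.png');i0=cv2.imread('pics/side0.png')
h4=cv2.cvtColor(im,cv2.COLOR_BGR2HSV);h0=cv2.cvtColor(i0,cv2.COLOR_BGR2HSV)
# vertical left/right silhouettes: cover rows vs box rows
for r in (412,416,420,424,428,432,438,444): 
  print(r,'left',h4[r,308:332:1,2].tolist())
for r in (398,402,406,410,414,420): print(r,'right',h4[r,356:370,0].tolist(),h4[r,356:370,2].tolist())
for z in(100,101,102):
  print(z,plane(S,[(324,426),(363.5,407)],z).round(1).tolist())
print(plane(S,[(325,428),(363.6,411)],94).round(1).tolist())
K,R,o=S; print('cam',o)
```

```text
412 left [84, 83, 80, 80, 80, 79, 77, 64, 57, 97, 127, 142, 186, 226, 211, 188, 167, 156, 156, 156, 156, 156, 156, 156]
416 left [83, 82, 83, 80, 79, 79, 79, 79, 76, 63, 59, 96, 128, 146, 188, 233, 238, 226, 190, 163, 160, 160, 161, 161]
420 left [82, 82, 84, 83, 81, 80, 78, 79, 78, 79, 79, 74, 63, 98, 130, 145, 156, 157, 155, 161, 162, 161, 164, 169]
424 left [146, 94, 82, 82, 82, 80, 80, 79, 78, 78, 78, 79, 79, 74, 64, 109, 149, 134, 95, 69, 49, 36, 31, 32]
428 left [207, 195, 150, 98, 83, 81, 80, 79, 78, 78, 78, 79, 78, 77, 78, 73, 56, 51, 65, 80, 88, 92, 93, 93]
432 left [208, 208, 207, 195, 149, 98, 81, 79, 79, 79, 78, 78, 77, 78, 77, 77, 84, 90, 92, 93, 94, 93, 94, 94]
438 left [207, 207, 207, 207, 208, 207, 194, 144, 91, 77, 77, 78, 77, 78, 77, 79, 85, 92, 93, 94, 94, 95, 94, 93]
444 left [207, 207, 207, 207, 207, 207, 206, 207, 202, 166, 112, 81, 77, 77, 77, 78, 82, 90, 92, 93, 94, 93, 94, 94]
398 right [12, 12, 12, 12, 12, 12, 13, 21, 47, 59, 56, 20, 20, 23] [157, 156, 157, 157, 157, 157, 156, 147, 154, 124, 98, 88, 80, 91]
402 right [12, 12, 12, 12, 12, 12, 11, 14, 37, 61, 
[... 166 characters left out ...]
, 162, 160, 155, 160, 153, 107, 110, 113, 113, 111, 100]
410 right [13, 12, 10, 9, 8, 9, 56, 65, 67, 66, 66, 66, 66, 66] [151, 130, 104, 74, 49, 35, 38, 71, 103, 113, 113, 113, 113, 114]
414 right [30, 40, 38, 30, 38, 30, 30, 54, 64, 66, 66, 66, 66, 66] [50, 66, 81, 88, 93, 94, 94, 96, 108, 113, 113, 113, 112, 112]
420 right [38, 38, 38, 38, 38, 40, 48, 62, 65, 66, 66, 66, 66, 66] [94, 94, 95, 94, 93, 93, 94, 99, 108, 111, 111, 110, 115, 132]
100 [[498.6, -268.7, 100.0], [559.5, -243.8, 100.0]]
101 [[498.6, -269.3, 101.0], [559.4, -244.4, 101.0]]
102 [[498.6, -269.9, 102.0], [559.2, -245.0, 102.0]]
[[500.0, -268.5, 94.0], [559.4, -246.7, 94.0]]
cam [ 475.25845861 -655.16046593  774.68558707]
```

Run:
```python
from h import *
S=cam('side');im=cv2.imread('pics/s4.png').astype(float);r=im[:,:,2]
A=[];B=[]
for c in range(329,360):
    col=r[385:445,c];k=int(np.argmin(col));  # gasket darkest
    u=k
    while col[u]<95:u-=1
    a=u+(col[u]-95)/(col[u]-col[u+1]);
    d=k
    while col[d]<62:d+=1
    b=d-(col[d]-62)/(col[d]-col[d-1]);A.append((c,385+a));B.append((c,385+b))
A=np.array(A);B=np.array(B)
for n,E,z in(('cover',A,101),('metal',B,88)):
    f=np.polyfit(E[:,0],E[:,1],1);q=[(c,np.polyval(f,c)) for c in(329,359)];P=plane(S,q,z);d=P[1]-P[0]
    nrm=np.array([-np.sin(.355),np.cos(.355)]);print(n,f,P.round(1).tolist(),'yaw',np.arctan2(d[1],d[0]),'along y',(P.mean(0)[:2]@nrm), np.std(E[:,1]-np.polyval(f,E[:,0])))
```

```text
cover [-4.44892178e-01  5.69276929e+02] [[506.2, -265.2, 101.0], [552.2, -248.0, 101.0]] yaw 0.3581897569879675 along y -424.4961044892364 0.1805400501925269
metal [-4.50129389e-01  5.74556832e+02] [[506.3, -263.2, 88.0], [552.9, -245.7, 88.0]] yaw 0.36057675989387855 along y -422.65907968035583 0.07483981316290454
```

```bash
echo '{"sx":[1.2,0,0],"sy":[0,0,0],"sz":[2,2,0],"ax":[0,0,0],"ay":[0,0,0],"az":[0,0,0],"aperture":[40,40,40]}' > next.json && python3 nudge.py next.json;echo '{"sx":[0,0],"sy":[0,0],"sz":[1,0],"ax":[0,0],"ay":[0,0],"az":[0,0],"aperture":[40,40]}' > next.json && python3 nudge.py next.json; echo '{"sx":[0,0],"sy":[0,0],"sz":[1,0],"ax":[0,0],"ay":[0,0],"az":[0,0],"aperture":[40,40]}' > next.json && python3 nudge.py next.json;echo '{"sx":[0,0],"sy":[0,0],"sz":[0.7,0],"ax":[0,0],"ay":[0,0],"az":[0,0],"aperture":[40,40]}' > next.json && python3 nudge.py next.json
```

```text
clock: 11.25
eef_pos: [506.6, -194.7, 92.9]
tool_rot: [-3.141, -0.001, 1.926]
force: [-0.4, 0.1, -3.1]
width: 64.9
gripper_force: 68.3
clock: 11.45
eef_pos: [506.9, -194.9, 92.2]
tool_rot: [-3.141, -0.0, 1.926]
force: [0.0, -0.0, -4.6]
width: 64.5
gripper_force: 68.3
clock: 11.65
eef_pos: [506.8, -194.9, 91.2]
tool_rot: [-3.141, -0.0, 1.926]
force: [0.6, -0.2, -2.2]
width: 64.3
gripper_force: 68.3
clock: 11.85
eef_pos: [506.9, -194.9, 90.5]
tool_rot: [-3.142, -0.0, 1.926]
force: [0.4, -0.7, -3.8]
width: 64.9
gripper_force: 68.3
```

```bash
for i in 1 2 3; do echo '{"sx":[0,0],"sy":[0,0],"sz":[0.8,0],"ax":[0,0],"ay":[0,0],"az":[0,0],"aperture":[40,40]}' > next.json && python3 nudge.py next.json | sed -n '2p;4p'; done
```

```text
eef_pos: [506.9, -194.9, 89.7]
force: [-0.5, 1.5, -2.8]
eef_pos: [507.0, -194.9, 89.3]
force: [-1.4, 0.7, 0.3]
eef_pos: [507.0, -195.0, 89.2]
force: [-3.3, 1.8, 8.1]
```

```bash
cat > chk.py <<'E'
from h import *
S=cam('side');I=ctrl.get_image('side');cv2.imwrite('pics/s5.png',I);im=I.astype(float);r=im[:,:,2]
A=[];B=[]
for c in range(329,360):
    col=r[385:445,c];k=int(np.argmin(col));u=k
    while col[u]<95:u-=1
    a=u+(col[u]-95)/(col[u]-col[u+1]);d=k
    while col[d]<62:d+=1
    b=d-(col[d]-62)/(col[d]-col[d-1]);A.append((c,385+a));B.append((c,385+b))
A=np.array(A);B=np.array(B)
for n,E,z in(('cover',A,93),('metal',B,88)):
    f=np.polyfit(E[:,0],E[:,1],1);q=[(c,np.polyval(f,c)) for c in(329,359)];P=plane(S,q,z);d=P[1]-P[0]
    nrm=np.array([-np.sin(.355),np.cos(.355)]);print(n,f,P.round(1).tolist(),'yaw',np.arctan2(d[1],d[0]),'along y',(P.mean(0)[:2]@nrm), np.std(E[:,1]-np.polyval(f,E[:,0])))
h=cv2.cvtColor(I,cv2.COLOR_BGR2HSV)
for q in (415,418,421,424,427,430,434,438,444):print(q,'left',h[q,314:330,2].tolist())
for q in (396,400,404,408,411,414,417,420):print(q,'right',h[q,357:369,0].tolist(),h[q,357:369,2].tolist())
E
python3 chk.py
```

```text
cover [  -1.92671699 1072.09546091] [[504.4, -284.0, 93.0], [560.0, -192.9, 93.0]] yaw 1.0223515897779185 along y -408.59037435344806 16.09563281477402
metal [ -1.11095024 797.73365662] [[505.5, -272.2, 88.0], [556.1, -222.2, 88.0]] yaw 0.778429445434577 along y -416.2770093835479 7.328737224790745
415 left [79, 78, 82, 109, 129, 142, 187, 226, 209, 171, 155, 155, 156, 156, 155, 155]
418 left [79, 79, 78, 78, 93, 123, 135, 161, 210, 236, 234, 196, 162, 157, 159, 160]
421 left [80, 79, 78, 78, 79, 82, 104, 126, 144, 163, 167, 160, 153, 157, 160, 161]
424 left [79, 79, 79, 79, 78, 78, 79, 89, 113, 144, 159, 159, 151, 152, 154, 148]
427 left [78, 78, 79, 77, 78, 79, 78, 78, 77, 80, 87, 72, 52, 50, 64, 79]
430 left [79, 78, 79, 79, 78, 77, 78, 77, 77, 82, 96, 96, 94, 94, 93, 93]
434 left [95, 79, 77, 78, 78, 78, 77, 78, 77, 78, 84, 90, 93, 93, 94, 94]
438 left [194, 145, 89, 77, 77, 78, 77, 78, 78, 79, 85, 92, 93, 94, 95, 94]
444 left [202, 193, 152, 111, 89, 79, 78, 77, 78, 78, 83, 89, 92, 93, 94, 94]
396 right [12, 12, 12, 12, 35, 62, 65, 61, 36, 18, 25, 30] [157, 157, 152, 122, 91, 125, 119, 92, 98, 120, 118, 89]
400 right [12, 12, 12, 12, 12, 24, 54, 65, 66, 65, 60, 10] [156, 157, 156, 156, 156, 147, 182, 197, 184, 132, 77, 65]
404 right [12, 12, 12, 12, 12, 12, 16, 43, 63, 66, 66, 65] [157, 158, 159, 160, 160, 159, 144, 128, 140, 127, 111, 93]
408 right [12, 12, 12, 12, 12, 13, 19, 49, 65, 66, 66, 66] [161, 161, 158, 155, 160, 156, 124, 108, 113, 113, 113, 113]
411 right [12, 12, 11, 9, 9, 14, 56, 66, 66, 66, 66, 66] [156, 149, 126, 95, 74, 70, 82, 105, 113, 113, 113, 113]
414 right [40, 50, 40, 40, 30, 20, 54, 64, 66, 66, 66, 66] [65, 79, 87, 93, 94, 94, 96, 107, 112, 113, 112, 112]
417 right [38, 42, 38, 38, 38, 48, 62, 65, 66, 66, 66, 66] [94, 94, 93, 93, 93, 94, 99, 109, 112, 112, 113, 112]
420 right [38, 38, 38, 38, 40, 45, 62, 65, 66, 66, 66, 66] [94, 94, 94, 93, 93, 94, 99, 108, 111, 111, 111, 116]
```

```bash
cat > chk.py <<'E'
from h import *
import sys
S=cam('side');im=cv2.imread('pics/s5.png').astype(float);r=im[:,:,2];o=r-im[:,:,0]
zc=float(sys.argv[1]);A=[];B=[]
for c in range(329,358):
    x0=int(575-.448*c)-12
    u=max(q for q in range(x0,x0+24) if o[q,c]>60);a=u+(o[u,c]-60)/(o[u,c]-o[u+1,c])
    k=u+int(np.argmin(r[u:u+6,c]));d=k
    while r[d,c]<72:d+=1
    A.append((c,a));B.append((c,d-(r[d,c]-72)/(r[d,c]-r[d-1,c]) if d>k else k))
A=np.array(A);B=np.array(B)
for n,E,z in(('cover',A,zc),('metal',B,88)):
    f=np.polyfit(E[:,0],E[:,1],1);q=[(c,np.polyval(f,c)) for c in(329,359)];P=plane(S,q,z);d=P[1]-P[0]
    nrm=np.array([-np.sin(.355),np.cos(.355)]);print(n,f,P.round(1).tolist(),'yaw',np.arctan2(d[1],d[0]),'along y',(P.mean(0)[:2]@nrm), np.std(E[:,1]-np.polyval(f,E[:,0])))
E
python3 chk.py 93
```

```text
cover [-4.40817957e-01  5.70012891e+02] [[506.3, -263.8, 93.0], [552.6, -246.7, 93.0]] yaw 0.35334061954933055 along y -423.34738116693694 0.09655813708630276
metal [-4.50326109e-01  5.75012570e+02] [[506.2, -263.8, 88.0], [552.8, -246.3, 88.0]] yaw 0.3605075003426685 along y -423.2149162143943 0.12553432535196607
```

```bash
echo '{"sx":[0,0,0,0,0,0,0,0,0],"sy":[0,0,0,0,0,0,0,0,0],"sz":[-0.5,0,0,0,0,-15,-18.3,0,0],"ax":[0,0,0,0,0,0,0,0,0],"ay":[0,0,0,0,0,0,0,0,0],"az":[0,0,0,0,0,0,0.04,0,0],"aperture":[40,85,85,85,85,85,85,85,85]}' > next.json && python3 nudge.py next.json
python3 - <<'E'
from h import *
s=ctrl.read_state();I=ctrl.get_image('side');cv2.imwrite('pics/s5.png',I);print(s['qpos'].round(2))
im=ctrl.get_image('wrist');cv2.imwrite('pics/w6.png',im);W=cam('wrist',s);hsv=cv2.cvtColor(im,cv2.COLOR_BGR2HSV)
m=cv2.inRange(hsv,(15,110,90),(28,255,255));m[:200]=0
n,l,st,c=cv2.connectedComponentsWithStats(m)
for i in range(1,n):
    if st[i,4]>60:print(st[i],c[i])
E
python3 chk.py 93
```

```text
clock: 13.4
eef_pos: [507.1, -195.0, 122.0]
tool_rot: [3.141, 0.0, 1.886]
force: [0.3, 0.2, -0.7]
width: 85.3
gripper_force: 0.0
[ 0.35  0.63 -0.05  1.92  0.05  0.6   0.58]
[ 308  270   25  126 2325] [319.15139785 329.86537634]
[576 279  61  99 101] [605.61386139 328.16831683]
cover [-4.48786043e-01  5.72708870e+02] [[506.3, -263.9, 93.0], [552.6, -246.4, 93.0]] yaw 0.360271684117969 along y -423.28117657853267 0.1261501190845259
metal [-4.48342326e-01  5.74334373e+02] [[506.2, -263.8, 88.0], [552.8, -246.3, 88.0]] yaw 0.35879616886000887 along y -423.22142415995177 0.13850388847481385
```

Run:
```python
from h import *
s=ctrl.read_state();im=cv2.imread('pics/w6.png');hsv=cv2.cvtColor(im,cv2.COLOR_BGR2HSV)
m=cv2.inRange(hsv,(15,110,90),(28,255,255));m[:265]=0;m[400:]=0;m[:,:300]=0;m[:,345:]=0
for r in range(270,397,9):
    q=np.nonzero(m[r])[0]+0;print(r,q.min(),q.max(),q.mean().round(1),end=' | ')
W=cam('wrist',s);R=Ro.from_euler('xyz',s['tool_rot']).as_matrix()
for r in(278,314,341,386):
    q=np.nonzero(m[r])[0];print(r,((plane(W,(q.mean(),r),146)-s['eef_pos'])@R).round(1))
```

```text
270 312 327 319.5 | 279 310 330 320.0 | 288 309 331 320.0 | 297 309 332 320.5 | 306 309 332 320.5 | 315 309 331 320.0 | 324 309 329 319.0 | 333 309 329 319.7 | 342 308 329 318.5 | 351 308 329 316.8 | 360 308 328 318.0 | 369 308 328 318.0 | 378 308 328 318.0 | 387 308 328 318.0 | Traceback (most recent call last):
  File "<stdin>", line 5, in <module>
    return umr_minimum(a, axis, None, out, keepdims, initial, where)
ValueError: zero-size array to reduction operation minimum which has no identity
```

Run:
```python
from h import *
s=ctrl.read_state();W=cam('wrist',s);R=Ro.from_euler('xyz',s['tool_rot']).as_matrix()
im=cv2.imread('pics/w6.png')
print(im[262:276:1,319].tolist()); print(im[388:402,318].tolist()); print(im[320:348:2,319].tolist())
for p in((319.7,278),(319.2,333),(318,396)):
  for z in(143,146): print(p,z,((plane(W,p,z)-s['eef_pos'])@R).round(1))
```

```text
[[61, 64, 64], [56, 58, 58], [66, 70, 69], [86, 89, 90], [93, 98, 96], [95, 98, 97], [92, 99, 102], [77, 100, 117], [66, 104, 134], [62, 108, 144], [60, 109, 145], [62, 113, 152], [68, 126, 171], [82, 154, 209]]
[[51, 95, 127], [54, 98, 129], [50, 95, 128], [52, 95, 127], [52, 94, 124], [49, 90, 122], [45, 86, 117], [40, 79, 115], [34, 74, 122], [31, 70, 134], [31, 70, 140], [32, 69, 140], [31, 69, 141], [29, 69, 140]]
[[74, 139, 185], [66, 123, 164], [73, 138, 187], [94, 175, 228], [94, 175, 229], [102, 154, 193], [119, 126, 133], [117, 121, 126], [100, 107, 111], [139, 144, 151], [167, 174, 183], [188, 196, 204], [214, 221, 227], [237, 240, 240]]
(319.7, 278) 143 [[ 24.5   0.9 -21.6]]
(319.7, 278) 146 [[ 25.7   0.9 -24.6]]
(319.2, 333) 143 [[  3.3   0.8 -21.7]]
(319.2, 333) 146 [[  5.1   0.8 -24.7]]
(318, 396) 143 [[-23.6   0.4 -21.7]]
(318, 396) 146 [[-21.1   0.4 -24.7]]
```

```bash
echo '{"sx":[0.5,0,0,0,0,0,0,0,0,0,0],"sy":[0.6,0,0,0,0,0,0,0,0,0,0],"sz":[0,0,0,0,0,0,0,0,0,0,0],"ax":[0,0,0,0,0,0,0,0,0,0,0],"ay":[0,0,0,0,0,0,0,0,0,0,0],"az":[0.01,0,0,0,0,0,0,0,0,0,0],"aperture":[85,40,15,0,0,0,0,0,0,0,0]}' > next.json && python3 nudge.py next.json; python3 -c "
from cell import ctrl
s=ctrl.read_state();print(s['torque'],s['qpos'][6])"
```

```text
clock: 14.6
eef_pos: [507.1, -194.4, 122.2]
tool_rot: [-3.141, -0.0, 1.876]
force: [-1.8, 0.4, 4.6]
width: 6.4
gripper_force: 60.7
[ 0.05079552  0.45950773 -0.00481198] 0.5753284782974843
```

```bash
echo '{"sx":[0,0,0,0,0,0,0],"sy":[0,0,0,0,0,0,0],"sz":[0.22,0.22,0.22,0.22,0.22,0.22,0],"ax":[0,0,0,0,0,0,0],"ay":[0,0,0,0,0,0,0],"az":[0.14,0.14,0.14,0.14,0.14,0.14,0],"aperture":[0,0,0,0,0,0,0]}' > next.json && python3 nudge.py next.json; python3 -c "
from cell import ctrl
s=ctrl.read_state();print(s['torque'],s['qpos'].round(3))"
```

```text
clock: 15.3
eef_pos: [510.3, -194.7, 120.9]
tool_rot: [3.136, -0.001, 1.036]
force: [6.1, -1.6, -2.2]
width: 6.7
gripper_force: 59.8
[-0.23676934 -1.19628877 -0.02333312] [ 0.184  0.641  0.196  1.921 -0.208  0.593 -0.02 ]
```

```bash
echo '{"sx":[0,0],"sy":[0,0],"sz":[0,0],"ax":[0,0],"ay":[0,0],"az":[0,0],"aperture":[0,0]}' > next.json && python3 nudge.py next.json; python3 -c "
from cell import ctrl
s=ctrl.read_state();print(s['torque'],s['qpos'].round(3))"
```

```text
clock: 15.5
eef_pos: [510.3, -194.8, 120.9]
tool_rot: [3.136, -0.001, 1.04]
force: [5.8, -1.0, -2.3]
width: 6.3
gripper_force: 59.8
[-0.2303784  -1.24593197 -0.00236071] [ 0.186  0.64   0.194  1.921 -0.207  0.593 -0.018]
```

```bash
echo '{"sx":[0,0,0,0],"sy":[0,0,0,0],"sz":[0,0,0,0],"ax":[0,0,0,0],"ay":[0,0,0,0],"az":[0,0,0,0],"aperture":[30,50,50,50]}' > next.json && python3 nudge.py next.json
python3 - <<'E'
from h import *
s=ctrl.read_state();im=ctrl.get_image('wrist');cv2.imwrite('pics/w7.png',im);W=cam('wrist',s);R=Ro.from_euler('xyz',s['tool_rot']).as_matrix()
hsv=cv2.cvtColor(im,cv2.COLOR_BGR2HSV)
m=cv2.inRange(hsv,(15,110,90),(28,255,255));m[:200]=0;m[:,:280]=0;m[:,360:]=0
ys,xs=np.nonzero(m);print(xs.min(),xs.max(),ys.min(),ys.max())
g=cv2.inRange(hsv,(0,0,90),(180,60,255));g[:290]=0;g[400:]=0;g[:,:300]=0;g[:,340:]=0
n,l,st,c=cv2.connectedComponentsWithStats(g);i=1+st[1:,4].argmax();print('stud',st[i],c[i],((plane(W,c[i],145)-s['eef_pos'])@R).round(1))
print('tgt tool',((np.array([508.3,-198.2,s['eef_pos'][2]])-s['eef_pos'])@R).round(1))
im6=cv2.imread('pics/w6.png')
E
```

```text
clock: 15.9
eef_pos: [506.9, -194.2, 120.6]
tool_rot: [-3.141, 0.0, 1.036]
force: [0.8, -0.3, 0.2]
width: 50.3
gripper_force: 0.0
280 341 200 426
stud [317 329  19  26 388] [326.28092784 341.97164948] [[  1.2   2.6 -24.4]]
tgt tool [-2.7  3.3 -0. ]
```

```bash
echo '{"sx":[-2.7,0,0,0,0,0,0],"sy":[3.1,0,0,0,0,0,0],"sz":[0,0,0,0,0,0,0],"ax":[0,0,0,0,0,0,0],"ay":[0,0,0,0,0,0,0],"az":[0,0,0,0,0,0,0],"aperture":[50,25,0,0,0,0,0]}' > next.json && python3 nudge.py next.json;echo '{"sx":[0,0,0,0,0,0],"sy":[0,0,0,0,0,0],"sz":[0.22,0.22,0.22,0.22,0,0],"ax":[0,0,0,0,0,0],"ay":[0,0,0,0,0,0],"az":[0.14,0.14,0.14,0.14,0,0],"aperture":[0,0,0,0,0,0]}' > next.json && python3 nudge.py next.json; python3 -c "
from cell import ctrl
s=ctrl.read_state();print(s['torque'],s['qpos'].round(3))"
```

```text
clock: 16.65
eef_pos: [508.5, -198.1, 120.8]
tool_rot: [-3.141, -0.0, 1.036]
force: [-1.2, 0.4, 3.3]
width: 6.8
gripper_force: 60.7
clock: 17.25
eef_pos: [508.5, -198.2, 119.9]
tool_rot: [3.141, 0.0, 0.478]
force: [-2.0, -0.0, 3.7]
width: 6.5
gripper_force: 60.8
[ 0.03287     0.39532189 -0.05102319] [ 0.091  0.663  0.353  1.92  -0.373  0.622 -0.411]
```

```bash
echo '{"sx":[0,0,0,0,0,0,0,0,0,0,0,0],"sy":[0,0,0,0,0,0,0,0,0,0,0,0],"sz":[0.22,0.22,0.22,0.22,0.22,0.22,0.22,0.22,0.22,0.22,0.22,0],"ax":[0,0,0,0,0,0,0,0,0,0,0,0],"ay":[0,0,0,0,0,0,0,0,0,0,0,0],"az":[0.14,0.14,0.14,0.14,0.14,0.14,0.14,0.14,0.14,0.14,0.14,0],"aperture":[0,0,0,0,0,0,0,0,0,0,0,0]}' > next.json && python3 nudge.py next.json; python3 -c "
from cell import ctrl
s=ctrl.read_state();print(s['torque'],s['qpos'].round(3))"
```

```text
clock: 18.45
eef_pos: [508.4, -198.5, 117.5]
tool_rot: [3.141, -0.0, -1.065]
force: [-0.5, -0.5, 6.0]
width: 6.4
gripper_force: 61.1
[ 0.12038761  0.46594989 -0.11244936] [-0.156  0.781  0.781  1.929 -0.79   0.771 -1.553]
```

```bash
cat > t.py <<'E'
from cell import ctrl
s=ctrl.read_state();print('T',s['torque'].round(3),s['tool_rot'].round(3)[2],s['qpos'].round(2)[[2,4,6]],s['force'].round(1),s['eef_pos'].round(1))
E
for i in 1 2 3; do echo '{"sx":[0,0],"sy":[0,0],"sz":[0.22,0],"ax":[0,0],"ay":[0,0],"az":[0.14,0],"aperture":[0,0]}' > next.json && python3 nudge.py next.json>/dev/null;python3 t.py; done; for i in 1 2 ; do echo '{"sx":[0,0],"sy":[0,0],"sz":[0.16,0],"ax":[0,0],"ay":[0,0],"az":[0.1,0],"aperture":[0,0]}' > next.json && python3 nudge.py next.json>/dev/null;python3 t.py; done
```

```text
T [ 0.106  0.448 -0.119] -1.205 [ 0.82 -0.82 -1.66] [-1.8 -0.1  5.8] [ 508.4 -198.5  117.2]
T [ 0.086  0.435 -0.054] -1.345 [ 0.85 -0.85 -1.77] [-1.9  1.1  6.5] [ 508.4 -198.5  117. ]
T [ 0.122  0.397 -0.091] -1.484 [ 0.89 -0.88 -1.88] [-1.7  0.6  6.1] [ 508.3 -198.5  116.8]
T [ 0.135  0.489 -0.068] -1.584 [ 0.91 -0.9  -1.96] [-2.6  0.9  6.3] [ 508.3 -198.5  116.6]
T [ 0.171  0.491 -0.095] -1.684 [ 0.94 -0.92 -2.05] [-2.   0.3  7.3] [ 508.3 -198.5  116.5]
```

```bash
for i in 1 2 3 4 5; do echo '{"sx":[0,0],"sy":[0,0],"sz":[0.16,0],"ax":[0,0],"ay":[0,0],"az":[0.1,0],"aperture":[0,0]}' > next.json && python3 nudge.py next.json>/dev/null;python3 t.py; done
```

```text
T [ 0.064  0.521 -0.102] -1.784 [ 0.96 -0.94 -2.13] [-3.3  0.4  7.2] [ 508.3 -198.5  116.3]
T [ 0.15   0.466 -0.069] -1.884 [ 0.99 -0.96 -2.21] [-3.6  0.2  6. ] [ 508.2 -198.5  116.1]
T [ 0.115  0.529 -0.075] -1.984 [ 1.01 -0.98 -2.3 ] [-3.2  0.5  6.8] [ 508.2 -198.5  116. ]
T [ 0.139  0.535 -0.069] -2.084 [ 1.03 -0.99 -2.38] [-1.8  0.5  7. ] [ 508.2 -198.5  115.8]
T [ 0.169  0.572 -0.057] -2.184 [ 1.05 -1.01 -2.47] [-2.6  0.7  6.8] [ 508.2 -198.5  115.7]
```

```bash
echo '{"sx":[0,0,0,0,0,0,0,0,0,0,0,0],"sy":[0,0,0,0,0,0,0,0,0,0,0,0],"sz":[0,0,0,-15,-20,0,0,0,0,0,0,0],"ax":[0,0,0,0,0,0,0,0,0,0,0,0],"ay":[0,0,0,0,0,0,0,0,0,0,0,0],"az":[0,0,0,0,0,-0.14,-0.14,-0.14,-0.14,-0.14,-0.14,-0.14],"aperture":[85,85,85,85,85,85,85,85,85,85,85,85]}' > next.json && python3 nudge.py next.json>/dev/null; echo '{"sx":[0,0,0,0,0,0,0,0,0,0,0,0],"sy":[0,0,0,0,0,0,0,0,0,0,0,0],"sz":[0,0,0,0,0,0,0,0,0,0,0,0],"ax":[0,0,0,0,0,0,0,0,0,0,0,0],"ay":[0,0,0,0,0,0,0,0,0,0,0,0],"az":[-0.14,-0.14,-0.14,-0.14,-0.14,-0.14,-0.14,-0.14,-0.14,-0.14,-0.14,-0.14],"aperture":[85,85,85,85,85,85,85,85,85,85,85,85]}' > next.json && python3 nudge.py next.json>/dev/null; echo '{"sx":[0,0,0,0,0,0,0],"sy":[0,0,0,0,0,0,0],"sz":[0,0,0,0,0,0,0],"ax":[0,0,0,0,0,0,0],"ay":[0,0,0,0,0,0,0],"az":[-0.14,-0.14,-0.14,-0.06,0,0,0],"aperture":[85,85,85,85,85,85,85]}' > next.json && python3 nudge.py next.json; python3 t.py
```

```text
clock: 23.55
eef_pos: [508.6, -198.5, 150.9]
tool_rot: [3.141, 0.0, 0.955]
force: [-0.5, 0.2, 0.6]
width: 84.8
gripper_force: 0.0
T [-0.024 -0.008  0.042] 0.955 [ 0.24 -0.22 -0.08] [-0.5  0.2  0.6] [ 508.6 -198.5  150.9]
```

```bash
echo '{"sx":[0,0,0,0,0,0,0,0,0,0,0],"sy":[0,0,0,0,0,0,0,0,0,0,0],"sz":[20,15,0,0,0,0,0,0,0,0,0],"ax":[0,0,0,0,0,0,0,0,0,0,0],"ay":[0,0,0,0,0,0,0,0,0,0,0],"az":[0,0,0,0,0,0,0,0,0,0,0],"aperture":[85,85,85,40,15,0,0,0,0,0,0]}' > next.json && python3 nudge.py next.json; python3 t.py; for i in 1 2 3 4; do echo '{"sx":[0,0],"sy":[0,0],"sz":[0.16,0],"ax":[0,0],"ay":[0,0],"az":[0.1,0],"aperture":[0,0]}' > next.json && python3 nudge.py next.json>/dev/null;python3 t.py; done
```

```text
clock: 24.65
eef_pos: [508.5, -198.1, 116.1]
tool_rot: [-3.141, -0.0, 0.956]
force: [-0.8, 1.4, 6.2]
width: 6.2
gripper_force: 60.4
T [0.24  0.326 0.023] 0.956 [ 0.22 -0.24 -0.06] [-0.8  1.4  6.2] [ 508.5 -198.1  116.1]
T [ 0.193  0.321 -0.097] 0.853 [ 0.25 -0.27 -0.14] [-2.3  1.   5.3] [ 508.6 -198.1  115.9]
T [ 0.196  0.339 -0.055] 0.754 [ 0.28 -0.3  -0.21] [-2.   1.5  5.9] [ 508.6 -198.1  115.8]
T [ 0.25   0.328 -0.079] 0.653 [ 0.31 -0.33 -0.28] [-1.5  1.3  6. ] [ 508.6 -198.1  115.6]
T [ 0.198  0.38  -0.006] 0.553 [ 0.33 -0.36 -0.35] [-2.   1.5  5.4] [ 508.6 -198.2  115.5]
```

```bash
for i in 1 2 3 4 5; do echo '{"sx":[0,0],"sy":[0,0],"sz":[0.13,0],"ax":[0,0],"ay":[0,0],"az":[0.08,0],"aperture":[0,0]}' > next.json && python3 nudge.py next.json>/dev/null;python3 t.py; done
```

```text
T [ 0.169  0.301 -0.01 ] 0.474 [ 0.36 -0.39 -0.4 ] [-1.3  1.3  5.7] [ 508.6 -198.2  115.3]
T [ 0.198  0.358 -0.083] 0.394 [ 0.38 -0.41 -0.46] [-1.6  0.6  6.2] [ 508.6 -198.2  115.2]
T [ 0.2    0.351 -0.086] 0.314 [ 0.4  -0.43 -0.52] [-1.3  1.3  5.6] [ 508.6 -198.2  115.1]
T [ 0.201  0.399 -0.076] 0.234 [ 0.42 -0.46 -0.57] [-1.7  1.3  4.8] [ 508.6 -198.2  114.9]
T [ 0.165  0.381 -0.115] 0.154 [ 0.45 -0.48 -0.63] [-1.9  1.   5.8] [ 508.6 -198.3  114.8]
```

```bash
for i in 1 2 3 4; do echo '{"sx":[0,0],"sy":[0,0],"sz":[0.1,0],"ax":[0,0],"ay":[0,0],"az":[0.06,0],"aperture":[0,0]}' > next.json && python3 nudge.py next.json>/dev/null;python3 t.py;  echo '{"sx":[0],"sy":[0],"sz":[0],"ax":[0],"ay":[0],"az":[0],"aperture":[0]}' > next.json && python3 nudge.py next.json>/dev/null;python3 t.py|cut -c1-32; echo '{"sx":[0],"sy":[0],"sz":[0],"ax":[0],"ay":[0],"az":[0],"aperture":[0]}' > next.json && python3 nudge.py next.json>/dev/null;python3 t.py|cut -c1-32;done
```

```text
T [ 0.123  0.331 -0.089] 0.095 [ 0.46 -0.5  -0.67] [-1.2  0.2  6.2] [ 508.6 -198.3  114.7]
T [ 0.081  0.393 -0.035] 0.095 [
T [ 0.149  0.356 -0.068] 0.096 [
T [ 0.13   0.377 -0.032] 0.035 [ 0.48 -0.51 -0.72] [-2.4  1.2  6.8] [ 508.6 -198.3  114.7]
T [ 0.128  0.422 -0.046] 0.036 [
T [0.099 0.386 0.003] 0.036 [ 0.
T [ 0.08   0.329 -0.029] -0.025 [ 0.5  -0.53 -0.76] [-1.7  1.2  6.9] [ 508.6 -198.3  114.6]
T [0.133 0.373 0.003] -0.024 [ 0
T [ 0.138  0.36  -0.04 ] -0.024 
T [0.092 0.39  0.036] -0.085 [ 0.51 -0.55 -0.8 ] [-1.5  1.3  7.7] [ 508.6 -198.3  114.5]
T [ 0.133  0.363 -0.038] -0.084 
T [ 0.098  0.333 -0.04 ] -0.084
```

```bash
cat > st.py <<'E'
import json
E
for i in 1 2 3 4; do echo '{"sx":[0,0],"sy":[0,0],"sz":[0.1,0],"ax":[0,0],"ay":[0,0],"az":[0.06,0],"aperture":[0,0]}' > next.json && python3 nudge.py next.json>/dev/null;python3 t.py;  echo '{"sx":[0],"sy":[0],"sz":[0],"ax":[0],"ay":[0],"az":[0],"aperture":[0]}' > next.json && python3 nudge.py next.json>/dev/null;python3 t.py|cut -c1-32; echo '{"sx":[0],"sy":[0],"sz":[0],"ax":[0],"ay":[0],"az":[0],"aperture":[0]}' > next.json && python3 nudge.py next.json>/dev/null;python3 t.py|cut -c1-32;done; rm st.py
```

```text
T [0.154 0.42  0.095] -0.145 [ 0.53 -0.57 -0.85] [-1.7  1.7  7.6] [ 508.6 -198.3  114.5]
T [0.096 0.435 0.067] -0.144 [ 0
T [0.14  0.406 0.031] -0.144 [ 0
T [0.106 0.441 0.074] -0.205 [ 0.55 -0.58 -0.89] [-1.9  0.8  8.2] [ 508.6 -198.4  114.4]
T [0.101 0.424 0.071] -0.204 [ 0
T [0.176 0.422 0.083] -0.204 [ 0
T [0.131 0.5   0.212] -0.265 [ 0.56 -0.6  -0.94] [-2.  -0.4  8.1] [ 508.6 -198.4  114.3]
T [0.149 0.418 0.18 ] -0.264 [ 0
T [0.089 0.438 0.197] -0.264 [ 0
T [0.13  0.485 0.131] -0.325 [ 0.58 -0.62 -0.98] [-1.9  1.3  7.4] [ 508.6 -198.4  114.2]
T [0.136 0.501 0.125] -0.324 [ 0
T [0.132 0.48  0.13 ] -0.324 [ 0
```

```bash
echo '{"sx":[0,0,0,0],"sy":[0,0,0,0],"sz":[0,0,0,0],"ax":[0,0,0,0],"ay":[0,0,0,0],"az":[0,0,0,0],"aperture":[30,85,85,85]}' > next.json && python3 nudge.py next.json; python3 t.py; echo '{"sx":[0,0,0,0,0,0,0],"sy":[0,0,0,0,0,0,0],"sz":[-15,-30,-40,-40,0,0,0],"ax":[0,0,0,0,0,0,0],"ay":[0,0,0,0,0,0,0],"az":[0,0,0,0,0,0,0],"aperture":[85,85,85,85,85,85,85]}' > next.json && python3 nudge.py next.json; python3 t.py;python3 - <<'E'
from h import *
s=ctrl.read_state();I=ctrl.get_image('side');cv2.imwrite('pics/s5.png',I)
im=ctrl.get_image('wrist');cv2.imwrite('pics/w8.png',im);W=cam('wrist',s);orect(im,W,113,(5,190,120));orect(im,W,113)
hsv=cv2.cvtColor(im,cv2.COLOR_BGR2HSV)
m=cv2.inRange(hsv,(16,110,90),(28,255,255))
n,l,st,c=cv2.connectedComponentsWithStats(m)
for i in range(1,n):
    if st[i,4]>150:
        P=np.argwhere(l==i)[:,::-1];print(st[i],rect(W,P,135))
E
python3 chk.py 93
```

```text
clock: 30.05
eef_pos: [508.6, -198.2, 113.3]
tool_rot: [3.142, 0.0, -0.324]
force: [0.1, 0.1, -0.5]
width: 64.3
gripper_force: 0.0
T [-0.012  0.018 -0.008] -0.324 [ 0.58 -0.62 -0.98] [ 0.1  0.1 -0.5] [ 508.6 -198.2  113.3]
clock: 30.75
eef_pos: [507.9, -197.5, 237.4]
tool_rot: [-3.141, 0.002, -0.324]
force: [-0.5, -0.6, -1.2]
width: 84.7
gripper_force: 0.0
T [ 0.026  0.03  -0.028] -0.324 [ 0.73 -0.46 -1.11] [-0.5 -0.6 -1.2] [ 507.9 -197.5  237.4]
outer (array([ 498.7, -234.6]), 20.8, 57.4, np.float64(0.3485))
outer (array([ 498.6, -234.6]), 20.8, 57.4, np.float64(0.3548))
[ 155  129   54   50 1073] (array([ 585.5, -132.4]), 21.7, 30.0, np.float64(0.3585))
[312 198  13  39 397] (array([ 520.2, -201. ]), 7.9, 25.7, np.float64(1.2521))
[ 224  212  125   97 2412] (array([ 504.3, -172.6]), 59.3, 61.4, np.float64(-1.2147))
[312 243  14  23 252] (array([ 495.8, -193.2]), 8.8, 15.8, np.float64(1.2473))
cover [-4.45259135e-01  5.71698812e+02] [[506.2, -264.1, 93.0], [552.6, -246.8, 93.0]] yaw 0.35709739840061416 along y -423.57236831917385 0.1643628402250081
metal [-4.51397937e-01  5.75346975e+02] [[506.2, -263.8, 88.0], [552.8, -246.2, 88.0]] yaw 0.36145059555718606 along y -423.1655547048667 0.17828420839541273
```

```bash
python3 -c "
from cell import ctrl
print(ctrl.finish_job())"
```

```text
the job is handed in; nothing more can be done
None
```

The cover is on the box, level and square to within about 0.5 mm. The wing nut is turned about 0.85 turn to an estimated 18–29 N on the cover, inferred from angle and wrist torque. The gripper is clear, the other items were not touched, and the job was handed in at about 31 s; no verdict was returned.

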